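# Ready the cooktop knobs for soaking

### The arm

A 6-joint arm with a two-finger parallel gripper is mounted at the origin on the work surface. World frame = base frame: x ahead of the robot, y to its left, z up, the work surface at z = 0. Lengths are in m, angles in rad, forces in N, time in s.
With the tool pointing down it reaches from about 0.25 to 0.725 m from the base axis. Payload 9.7 kg.
Tool frame: the origin (TCP) lies on the centre line of the jaws, within the pads' length; the fingertips stand 25 mm ahead of it and the grasp point (between the pads) lies 6 mm ahead of it (finger_overhang is the z of the fingertips in the tool frame, in m); z points along the fingers, y is the direction in which the jaws open and shut (so a half turn about z gives the same grasp; the last joint's range is limited). The gripper opens to 85 mm and grips with 20 to 120 N. Pads are 22 mm wide; open, the fingers measure 114 mm over their backs; the gripper's body (76 mm by 85 mm) begins 54 mm behind the grasp point. The pads swing forward as they close: fully open they stand 13 mm farther back than shut.
Start: joints at [0, 0.087, 0.176, 1.66, 0, 1.571], TCP at [0.55, -0, 0.227] pointing down, gripper open.
Joint ranges: [-3.13, 3.13], [-0.85, 1.81], [-1.15, 1.24], [-2.2, 2.28], [-1.44, 1.52], [-3.14, 3.14]. Speed limits (rad/s): [2.22, 2.22, 2.57, 3.14, 3.14, 3.14].

### API

Orientations are given as a unit quaternion [w, x, y, z].
In Python, from station import read_state, capture, sign_off, finger_overhang gives the robot as it stands.
- The arm moves only by the tool apply_moves, never from a script. Its arguments are lists of equal length, an entry for each row: "claw": the opening, from 0 (shut) to 1 (fully open); "xyz": the shift along the tool's x, y, z in mm, a list of three; "twist": the turn, a rotation vector about the tool's x, y, z in rad, a list of three. A call has 1 to 12 rows; each row shifts and turns the commanded pose from where the row before left it, along the tool's axes as they then stand; what a row does not reach is not made up. A row lasts 1/10 s, in which the tool goes at most 50 mm and 8.59 degrees, less where a joint would pass 70% of its speed; a pose out of reach is approached as far as the arm can. A call is refused whole if a number of a shift passes 50 or a number of a turn 0.15, either way. A call with a gripper value outside its range is refused whole. The fingers move at their own pace and stop on an object; the grip force is fixed at half the most. Time passes only in rows, so rows that do not move let the fingers close. It gives the time, the measured TCP pose, the force and the opening at its end, in the units of the state.
- read_state(): the state, without advancing time (a new reading comes with each control period).
- capture(name): name is "scene" or "side" or "wrist"; returns a dict with "pixels" (384x512x3 uint8, red, green, blue), "vertical_fov" (degrees; the focal length in pixels is half the picture's height over the tangent of half this angle, whatever the lens; pixels are square), "cx", "cy" (the principal point, pixels), "R" (3x3) and "t" (3): a world point X has camera coordinates R X + t. Camera axes: x right, y down, z forward; pixel columns grow to the right and rows downward; lengths in m; the calibration is good to about 2 mm. The wrist camera is an equidistant fisheye: a pixel r from the principal point sees the ray r / f radians off the axis. A picture is of the moment at which its call begins. There is no depth.
- sign_off(): hands the job in, once; it reports no verdict.
The state is a dict: "t": time; "joint_positions": joint angles; "qd": joint speeds; "effort": joint torques, N m; "tcp_pos": TCP position; "orientation": TCP orientation; "force": force on the tool from outside, world axes, zero at the start; "torque": the same for the moment, N m; "opening": opening from 0.0 (shut) to 1.0 (fully open).
Only numpy, scipy, OpenCV 4.12 (cv2) and the standard library are available. Lean on these libraries where they do the work, as an engineer would, in place of code of your own. Each camera call takes 0.05 s, during which the arm holds its last target.

### The job

Get the cooktop knobs ready for soaking: tip the hinged tray up by its handle so that all three knobs slide off into the tub. Then open the jar of cleaning tablets that stands braced in its square holder: twist the tight cap counterclockwise (seen from above) until its threads let go, leaving the jar seated in its holder, and lift the cap straight off. Finish still holding the cap level, about two fingers' width above the jar's mouth, and leave the other things on the bench where they are.

Things in the scene. Friction and masses are not known exactly. Their poses are not given: they have to be found in the camera images.
- tray_handle (a point): centre of the tray's handle, an upright round black disc, 28 mm in diameter and 12 mm thick (its flat faces look along the stand's +y and -y, to be pinched across them), on an 8 mm thick arm 42 mm behind the tray's back wall. About 110 mm above the bench when the tray is level; free space all round and below. Its axes are the tray's
- tray_hinge (a point): middle of the tray's hinge line, 92 mm above the bench, at the tray's open front edge. Its y axis is the hinge line; the handle lies 167 mm from it towards -x and 18 mm up (tray level), the tub towards +x. It never moves in a run
- tip_tray (a joint): tilt of the tray in rad: 0 level (resting), growing as the handle end is lifted, stop at 1.15. Lightly damped; let go, it sinks back to level in about two seconds. The tray is an aluminium pan 125 mm long, 116 mm wide, 24 mm high walls on three sides, open at the front above the tub; tray weight 0.35 kg
- stand: fixed steel stand of the tray, origin on the bench straight below the hinge; x points from the handle to the tub
- tub: fixed white open plastic tub, 160 (x) by 150 (y) by 75 mm tall, walls 4 mm, below and in front of the tray's open edge; origin at the centre of its underside, axes as the stand's
- knob0_center (a point): centre of a loose steel cooktop knob, 34 mm wide at its foot and 26 mm tall (one of three alike), 30 to 55 g, standing on the tray at first; starts to slide when the tray is tilted past 0.45 to 0.65 rad
- knob1_center (a point): centre of a loose steel cooktop knob, 34 mm wide at its foot and 26 mm tall (one of three alike), 30 to 55 g, standing on the tray at first; starts to slide when the tray is tilted past 0.45 to 0.65 rad
- knob2_center (a point): centre of a loose steel cooktop knob, 34 mm wide at its foot and 26 mm tall (one of three alike), 30 to 55 g, standing on the tray at first; starts to slide when the tray is tilted past 0.45 to 0.65 rad
- holder: fixed grey steel jar holder, 105 by 105 mm foot plate 6 mm thick with a square socket, 67 mm wide outside and 46 mm tall; origin at the centre of its underside, z up
- jar: clear jar, loose, 0.45 to 0.75 kg, square body 56 by 56 mm, 118 mm tall, standing upright in the holder's socket, which keeps it from turning but not from being lifted; origin at the centre of its underside, 6 mm above the bench. Sloping shoulder 70 to 80 mm up, then a round neck 42 mm wide
- jar_mouth (a point): centre of the jar's mouth, at the top of its neck, 118 mm above the jar's underside; z up
- cap_center (a point): centre (half-way up) of the round steel cap, 58 mm in diameter, 26 mm tall, 70 g; screwed down it is 9 mm below the jar's mouth, about 115 mm above the bench, and the jar's neck below it is bare for 16 mm. z up
- cap: the same cap; origin at the centre of its lower edge, 13 mm below cap_center. A twist-off cap with two inner lugs, tight at first (0.5 to 1 N m): turned counterclockwise seen from above, it comes free after 60 to 70 degrees and meets a stop at about 140 degrees; it does not rise as it turns; between these it lifts straight off. Lifted sooner it takes the jar with it.
- burner_cap: loose black burner cap, a disc 76 mm wide, 11 mm tall, a bystander
- burner_ring: loose aluminium burner ring, 76 mm wide, 16 mm tall, a bystander
- brush: loose wooden brush, 200 mm long, lying along its x, a bystander
- wrench: loose open-ended wrench, 180 mm long, lying along its x, a bystander
- cleaner: loose upright white bottle, 66 mm wide, 170 mm tall, a bystander
- mug: loose white mug, 80 mm wide, 90 mm tall, a bystander
Things that resemble listed ones, but are neither listed nor needed, are in the scene too. What is meant by the holder is not orange, and is the larger of those in its own colour.

How it is judged:
By the outcome, as a careful person would: the job done as asked, in the order asked, and still so for the second after the job is handed in, while the arm keeps its last pose, push and grip.
It also fails if it takes over 48 s, if anything falls off the work surface, if the arm or the gripper's body presses on something with over 40 N, if the wrist force passes 120 N, or if a joint passes its speed limit or range.

## Working session

There is one attempt and no reset: what is moved stays moved. The work goes in short steps, Python scripts to look and compute and a tool call to move; the robot and the scene stay as the last step left them, time stands still between calls to the robot, and variables do not carry over. Pictures are saved under pics/ and viewed, and the job is handed in when it is done.

Besides the shell and the picture viewer there is one more tool, called after ">>>" in YAML: its name, and indented under it one key for each argument. apply_moves: Moves the arm, as the interface text tells. Its arguments: {"type":"object","properties":{"claw":{"type":"array"},"xyz":{"type":"array"},"twist":{"type":"array"}},"required":["claw","xyz","twist"]}

```bash
mkdir -p pics; ls
cat > h.py <<'E'
import numpy as np, cv2
from station import read_state, capture, sign_off, finger_overhang
def cap(n,f):
    c=capture(n); cv2.imwrite('pics/'+f+'.png',cv2.cvtColor(c['pixels'],cv2.COLOR_RGB2BGR))
    np.savez('pics/'+f+'.npz',**c); return c
def ld(f): return np.load('pics/'+f+'.npz')
def ray(c,u,v,fish=False):
    f=192/np.tan(np.radians(float(c['vertical_fov']))/2)
    a=np.array([u-float(c['cx']),v-float(c['cy'])])
    if fish:
        r=np.hypot(*a); th=r/f; d=np.array([*(a/max(r,1e-9)*np.sin(th)),np.cos(th)])
    else: d=np.array([a[0]/f,a[1]/f,1])
    R=c['R'];o=-R.T@c['t']; d=R.T@d; return o,d/np.linalg.norm(d)
def onz(c,u,v,z,fish=False):
    o,d=ray(c,u,v,fish); return o+d*(z-o[2])/d[2]
def proj(c,X,fish=False):
    f=192/np.tan(np.radians(float(c['vertical_fov']))/2)
    p=c['R']@np.array(X)+c['t']
    if fish:
        rr=np.hypot(p[0],p[1]); th=np.arctan2(rr,p[2]); return np.array([float(c['cx'])+p[0]/rr*f*th,float(c['cy'])+p[1]/rr*f*th])
    return np.array([float(c['cx'])+f*p[0]/p[2],float(c['cy'])+f*p[1]/p[2]])
def tri(rs):
    A=0;b=0
    for o,d in rs:
        P=np.eye(3)-np.outer(d,d);A=A+P;b=b+P@o
    return np.linalg.solve(A,b)
def crop(f,x0,y0,x1,y1,s,out):
    im=cv2.imread('pics/'+f+'.png')[y0:y1,x0:x1]; cv2.imwrite('pics/'+out+'.png',cv2.resize(im,None,fx=s,fy=s,interpolation=cv2.INTER_CUBIC))
E
python3 - <<'E'
from h import *
print(read_state(), finger_overhang)
for n in ['scene','side','wrist']:
    c=cap(n,n+'0'); print(n,c['vertical_fov'],c['cx'],c['cy'],-c['R'].T@c['t'],c['R'][2])
E
```

```text
pics
{'t': 0.0, 'joint_positions': array([1.93376088e-05, 8.74404314e-02, 1.75123097e-01, 1.65979408e+00,
       4.43596695e-06, 1.57076052e+00]), 'qd': array([ 0.0006096 , -0.00024206, -0.00013573,  0.00178522,  0.0009587 ,
        0.00024468]), 'effort': array([ 7.68234549e-04, -5.20392072e+01,  4.64802504e+01,  1.63646933e-02,
        2.23589603e-05, -6.77332673e-05]), 'tcp_pos': array([5.49761841e-01, 1.19161790e-05, 2.25888208e-01]), 'orientation': array([-4.66525466e-04,  7.07087134e-01,  7.07126122e-01, -4.63381109e-04]), 'force': array([ 0.2186127 , -0.20913647, -0.19186435]), 'torque': array([-0.03553272, -0.00492299,  0.04300175]), 'opening': 1.001124846137923} 0.025
scene 52.20393667955307 259.40606440999125 193.2149124552136 [ 1.23734626 -0.57566536  0.8793297 ] [-0.5494443   0.5049587  -0.66567835]
side 53.26050804679605 251.9244635620336 191.45062625678216 [ 0.29137944 -0.86662337  0.63032386] [ 0.27859115  0.82069376 -0.4988474 ]
wrist 65.70646984690485 259.2569378285222 187.5232103343467 [0.55033785 0.07264586 0.3742052 ] [-0.00141802 -0.28367973 -0.95891804]
```

View pics/scene0.png

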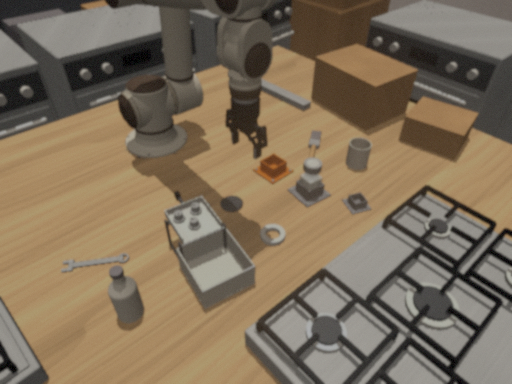

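View pics/side0.png

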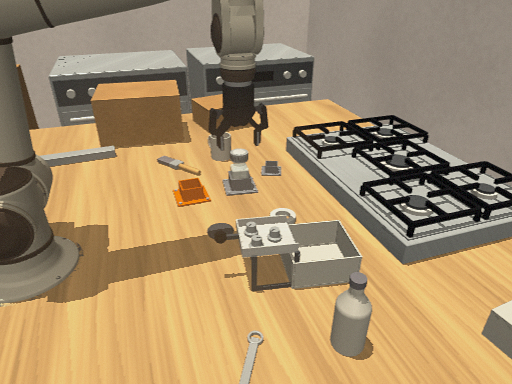

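View pics/wrist0.png

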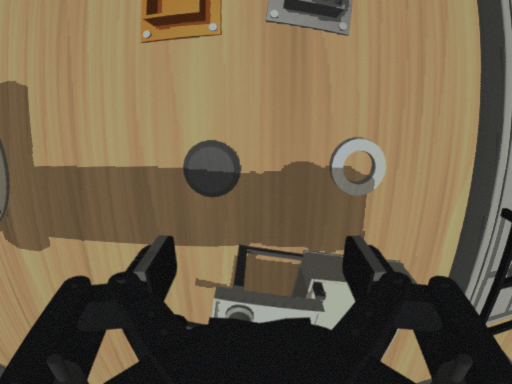

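The scene view shows the tray and tub at (195,225)–(220,270), with the handle at (178,196). There are three holder-like things: orange (273,168), grey with the jar (310,188) and small grey, empty (357,202). The one meant is the larger grey one at (310,188), which is also the one holding the jar. I'll enlarge it to confirm.

Run:
```python
from h import *
crop('scene0',245,120,385,225,5,'c1'); crop('scene0',140,170,270,310,4,'c2')
crop('side0',200,200,370,300,4,'c3'); crop('side0',160,130,300,210,5,'c4')
```

```text
(no output)
```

View pics/c1.png

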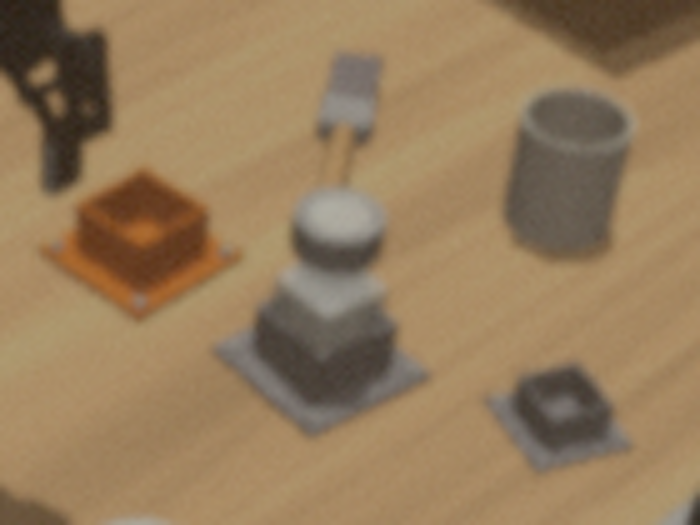

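View pics/c2.png

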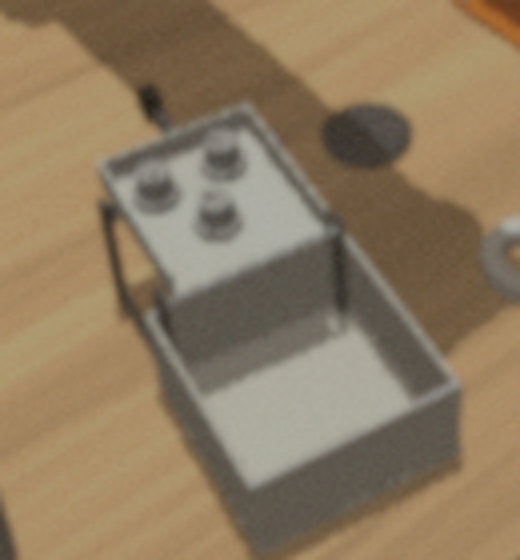

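View pics/c3.png

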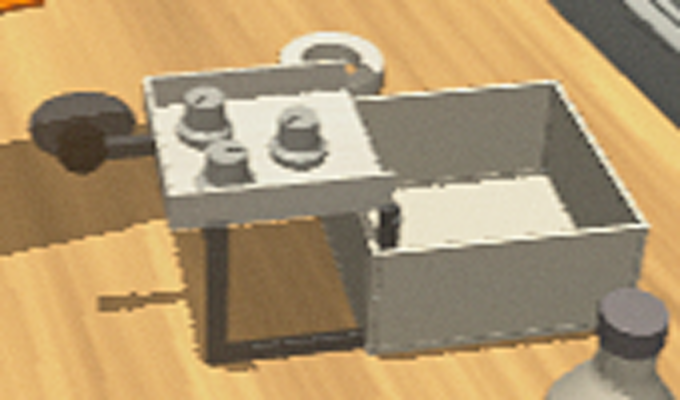

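View pics/c4.png

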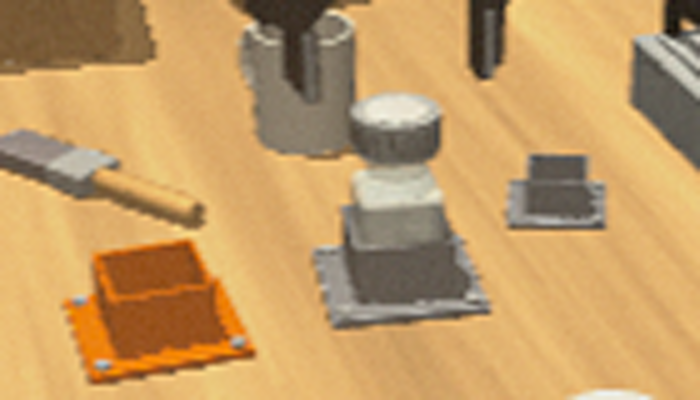

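```bash
cat > m.py <<'E'
from h import *
S=ld('scene0');D=ld('side0');W=ld('wrist0')
c1=lambda x,y:(245+x/5,120+y/5); c2=lambda x,y:(140+x/4,170+y/4); c3=lambda x,y:(200+x/4,200+y/4); c4=lambda x,y:(160+x/5,130+y/5)
np.set_printoptions(precision=4,suppress=True)
def two(a,b):
    r=[ray(S,*a),ray(D,*b)]; X=tri(r); print(X,'res',[np.linalg.norm(np.cross(X-o,d)) for o,d in r]); return X
print('handle');two(c2(151,101),c3(80,144)); print(onz(S,*c2(151,101),.11),onz(D,*c3(80,144),.11))
print('cap');two(c1(338,213),c4(397,110)); print(onz(S,*c1(338,213),.128),onz(D,*c4(397,110),.128))
print('holder foot S');
for p in [(215,350),(312,435),(430,376)]: print(onz(S,*c1(*p),.006))
print('holder foot D')
for p in [(315,250),(333,322),(490,307)]: print(onz(D,*c4(*p),.006))
print('tub rim S')
for p in [(458,383),(248,487),(148,312)]: print(onz(S,*c2(*p),.075))
print('tub rim D')
for p in [(648,228),(372,254),(557,83)]: print(onz(D,*c3(*p),.075))
print('tray back corners z .116 S/D')
for p in [(103,165),(247,103)]: print(onz(S,*c2(*p),.116))
for p in [(167,195),(145,77)]: print(onz(D,*c3(*p),.116))
E
python3 m.py
```

```text
handle
[ 0.4493 -0.1762  0.1074] res [np.float64(0.0003125550310217733), np.float64(0.00031255503102179045)]
[ 0.4522 -0.1778  0.11  ] [ 0.4485 -0.1791  0.11  ]
cap
[0.6175 0.2211 0.1247] res [np.float64(0.0006493154062004157), np.float64(0.0006493154062002856)]
[0.6196 0.2185 0.128 ] [0.6153 0.2125 0.128 ]
holder foot S
[0.568  0.1707 0.006 ]
[0.6681 0.1589 0.006 ]
[0.6812 0.2604 0.006 ]
holder foot D
[0.571  0.2674 0.006 ]
[0.5566 0.1686 0.006 ]
[0.659  0.1545 0.006 ]
tub rim S
[ 0.7722 -0.1608  0.075 ]
[ 0.7472 -0.3067  0.075 ]
[ 0.5922 -0.2766  0.075 ]
tub rim D
[ 0.7406 -0.311   0.075 ]
[ 0.5851 -0.2816  0.075 ]
[ 0.7654 -0.1676  0.075 ]
tray back corners z .116 S/D
[ 0.4926 -0.2423  0.116 ]
[ 0.5057 -0.1299  0.116 ]
[ 0.4792 -0.246   0.116 ]
[ 0.5003 -0.1346  0.116 ]
```

Larger grey holder with the jar confirmed in the crop. The two views agree to about 5 mm: handle ≈ (0.450, -0.1775, 0.109), stand yaw ≈ -10.3°, cap ≈ (0.617, 0.216). Next is a pose above the handle.

>>> apply_moves:
  claw: [1,1,1,1,1,1,1,1]
  xyz:
    - [-25,-14,0]
    - [-25,-14,0]
    - [-25,-14,0]
    - [-25,-14,0]
    - [-25,-14,0]
    - [-25,-14,0]
    - [-27,-16,0]
    - [0,0,0]
  twist:
    - [0,0,0]
    - [0,0,0]
    - [0,0,0]
    - [0,0,0]
    - [0,0,0]
    - [0,0,0]
    - [0,0,0]
    - [0,0,0]

```text
t: 0.95
tcp_pos: [0.4485, -0.1791, 0.2266]
orientation: [0.0, 0.708, 0.706, -0.0]
force: [0.4, 0.6, 0.7]
opening: 1.001
```

>>> apply_moves:
  claw: [1,1,1,1,1,1,1,1,1,1,1]
  xyz:
    - [0,0,0]
    - [0,0,0]
    - [0,0,0]
    - [0,0,0]
    - [0,0,0]
    - [0,0,0]
    - [0,0,0]
    - [0,0,0]
    - [0,0,0]
    - [0,0,0]
    - [0,0,0]
  twist:
    - [0,0,-0.14]
    - [0,0,-0.14]
    - [0,0,-0.14]
    - [0,0,-0.14]
    - [0,0,-0.14]
    - [0,0,-0.14]
    - [0,0,-0.14]
    - [0,0,-0.14]
    - [0,0,-0.14]
    - [0,0,-0.13]
    - [0,0,0]

```text
t: 2.05
tcp_pos: [0.4502, -0.1765, 0.2264]
orientation: [-0.0, 0.089, 0.996, 0.0]
force: [-0.1, 0.1, -0.2]
opening: 0.997
```

Run:
```python
from h import *
s=read_state(); print(s['t'],s['tcp_pos'],s['orientation'],s['joint_positions'])
cap('side','side1');cap('wrist','wrist1');cap('scene','scene1')
```

```text
2.05 [ 0.45021042 -0.17652982  0.22638124] [-1.55148610e-04  8.91598825e-02  9.96017306e-01  1.30912091e-04] [-3.73780361e-01 -7.12553580e-02  1.63386000e-02  1.65876160e+00
  1.64205212e-04 -1.95223515e-01]
```

View pics/wrist1.png

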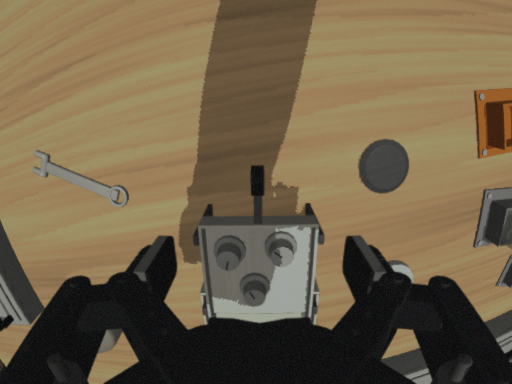

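View pics/side1.png

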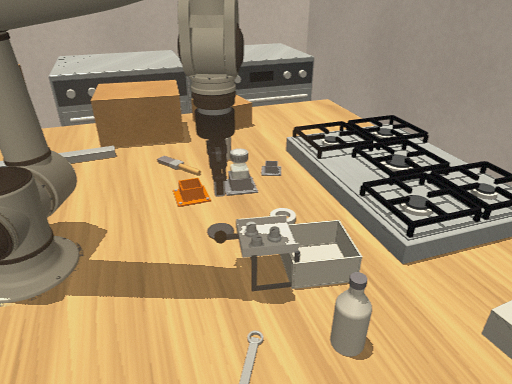

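View pics/scene1.png

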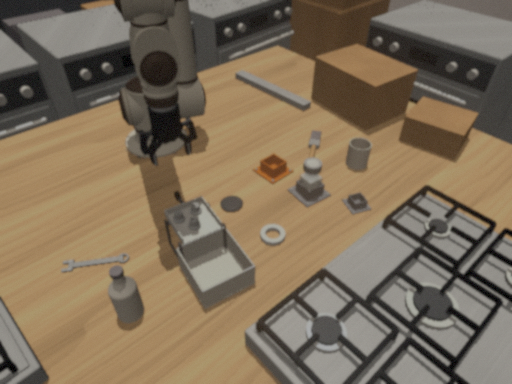

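The wrist view shows the handle at (257,181), aligned with the jaw axis, and the tray's back wall is nearly level in the picture. I'll work out its position from this view.

Run:
```python
from h import *
np.set_printoptions(precision=4,suppress=True)
W=ld('wrist1'); im=W['pixels'].astype(int)
m=((im.sum(2)<120)).astype(np.uint8); n,l,st,ce=cv2.connectedComponentsWithStats(m[150:232,225:300])
for a,b in zip(st,ce): print(a,b+[225,150])
for p in [(257.5,166),(257.5,180),(257.5,195)]:
  print([onz(W,*p,z,True) for z in (.11,.124)])
a=onz(W,199,222,.116,True);b=onz(W,316,219,.116,True);print(a,b,np.degrees(np.arctan2(*(b-a)[:2])))
print(onz(W,257.5,230,.1,True))
```

```text
[   0    0   75   82 5760] [262.3385 191.15  ]
[ 26  16  13  31 384] [256.9844 180.4271]
[30 49  1  1  1] [255. 199.]
[32 54  1  1  1] [257. 204.]
[35 60  1  1  1] [260. 210.]
[32 64  1  1  1] [257. 214.]
[34 68  1  1  1] [259. 218.]
[35 72  1  1  1] [260. 222.]
[array([ 0.4361, -0.1751,  0.11  ]), array([ 0.4331, -0.1744,  0.124 ])]
[array([ 0.4491, -0.1775,  0.11  ]), array([ 0.4454, -0.1767,  0.124 ])]
[array([ 0.4634, -0.1802,  0.11  ]), array([ 0.4589, -0.1793,  0.124 ])]
[ 0.4781 -0.2399  0.116 ] [ 0.4954 -0.1295  0.116 ] 8.899596032648468
[ 0.5032 -0.1877  0.1   ]
```

>>> apply_moves:
  claw: [1,1,1,1,1,1,0,0,0,0,0,0]
  xyz:
    - [0,-1,20]
    - [0,0,25]
    - [0,0,25]
    - [0,0,25]
    - [0,0,17]
    - [0,0,0]
    - [0,0,0]
    - [0,0,0]
    - [0,0,0]
    - [0,0,0]
    - [0,0,0]
    - [0,0,0]
  twist:
    - [0,0,0]
    - [0,0,0]
    - [0,0,0]
    - [0,0,0]
    - [0,0,0]
    - [0,0,0]
    - [0,0,0]
    - [0,0,0]
    - [0,0,0]
    - [0,0,0]
    - [0,0,0]
    - [0,0,0]

```text
t: 3.4
tcp_pos: [0.45, -0.1785, 0.1152]
orientation: [0.0, 0.09, 0.996, -0.001]
force: [-1.7, -2.1, 4.9]
opening: 0.103
```

Run:
```python
from h import *
s=read_state(); print(s['t'],s['tcp_pos'],s['force'],s['opening'])
cap('side','side2'); crop('side2',180,170,360,300,4,'c5')
p0=0
for th in np.arange(0,1.06,.1):
    x=-.167*np.cos(th)+.018*np.sin(th); z=.167*np.sin(th)+.018*np.cos(th)
    if th>0: print(round(th,2),round((x-a)*1000,1),round((z-b)*1000,1))
    a,b=x,z
```

```text
3.4 [ 0.44996433 -0.1784759   0.11522789] [-1.65268727 -2.12732374  4.89557578] 0.10261804923264227
0.1 2.6 16.6
0.2 4.3 16.2
0.3 5.9 15.7
0.4 7.4 15.1
0.5 8.9 14.2
0.6 10.3 13.3
0.7 11.5 12.2
0.8 12.7 11.0
0.9 13.7 9.7
1.0 14.6 8.2
```

View pics/c5.png

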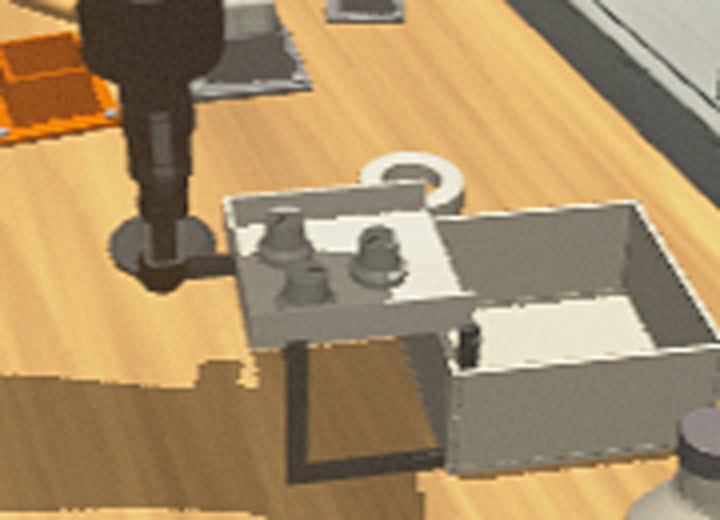

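The jaws hold the disc (opening 0.10, about 9 mm; pads on the handle at crop (160,265)). Now lifting along the arc.

>>> apply_moves:
  claw: [0,0,0,0,0,0,0,0,0,0,0,0]
  xyz:
    - [-1,0,-8.3]
    - [-1.6,0,-8.3]
    - [-2,0,-8.1]
    - [-2.3,0,-8.1]
    - [-2.8,0,-7.9]
    - [-3.1,0,-7.8]
    - [-3.5,0,-7.6]
    - [-3.9,0,-7.5]
    - [-4.3,0,-7.2]
    - [-4.6,0,-7]
    - [-5,0,-6.8]
    - [-5.3,0,-6.5]
  twist:
    - [0,0,0]
    - [0,0,0]
    - [0,0,0]
    - [0,0,0]
    - [0,0,0]
    - [0,0,0]
    - [0,0,0]
    - [0,0,0]
    - [0,0,0]
    - [0,0,0]
    - [0,0,0]
    - [0,0,0]

```text
t: 4.65
tcp_pos: [0.4897, -0.1854, 0.2043]
orientation: [-0.0, 0.09, 0.996, 0.0]
force: [9.8, -3.9, -14.4]
opening: 0.076
```

Run:
```python
from h import *
s=read_state(); print(s['t'],s['tcp_pos'],s['force'],s['torque'],s['opening'])
cap('side','side3'); crop('side3',180,150,360,300,4,'c6')
```

```text
4.65 [ 0.48971569 -0.18537131  0.20425715] [  9.83653984  -3.91891991 -14.365545  ] [-0.88487272 -1.91764959 -0.00450606] 0.0759516524301812
```

View pics/c6.png

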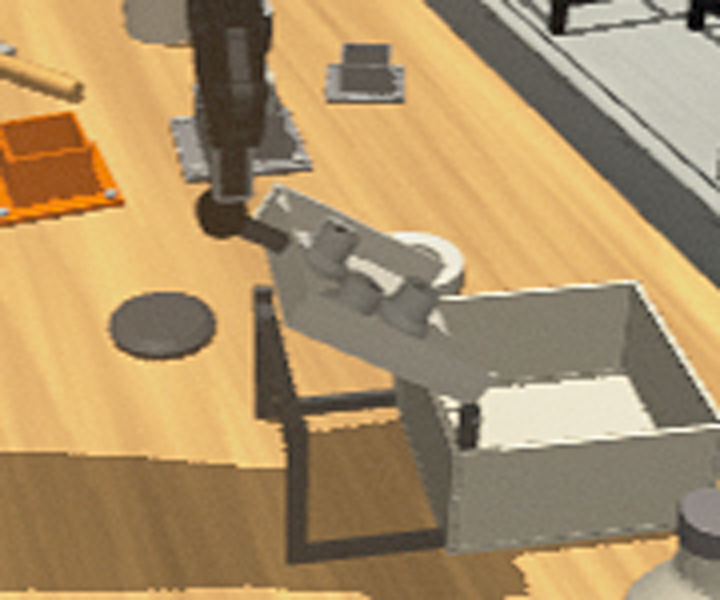

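The handle has slipped in the pads: it now sits low and behind, at (235,203) in the side view. I'll estimate the real tilt.

Run:
```python
from h import *
D=ld('side3'); y=np.radians(-10.2); u=np.array([np.cos(y),np.sin(y)])
h0=np.array([.4495,-.1776]); hg=h0+.167*u
for th in (0,.4,.45,.5,.55,.6,.65):
    x=-.167*np.cos(th)+.018*np.sin(th); z=.092+.167*np.sin(th)+.018*np.cos(th)
    P=[*(hg+x*u),z]; print(th,np.round(P,4),proj(D,P))
s=read_state(); print(proj(D,s['tcp_pos']-[0,0,.006]),proj(D,s['tcp_pos']-[0,0,.025]))
crop('side3',215,170,260,225,12,'c7'); cap('scene','scene3'); crop('scene3',150,150,260,250,6,'c8')
```

```text
0 [ 0.4495 -0.1776  0.11  ] [220.28495118 235.54715334]
0.4 [ 0.4694 -0.1812  0.1736] [228.30573486 211.26639117]
0.45 [ 0.4736 -0.1819  0.1808] [230.14967101 208.32625788]
0.5 [ 0.4781 -0.1827  0.1879] [232.17260166 205.43826149]
0.55 [ 0.483  -0.1836  0.1946] [234.37014861 202.61187369]
0.6 [ 0.4882 -0.1846  0.2012] [236.7371918  199.85651558]
0.65 [ 0.4937 -0.1856  0.2074] [239.26787255 197.18150731]
[237.88524728 200.69057348] [238.03936402 208.10101845]
```

View pics/c7.png

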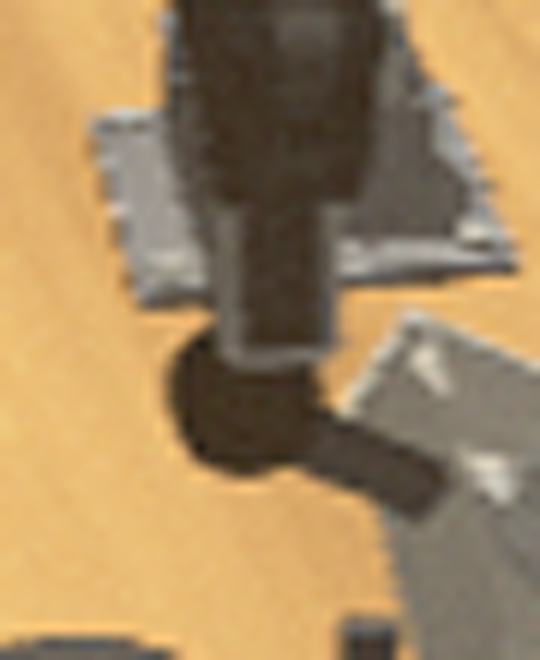

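View pics/c8.png

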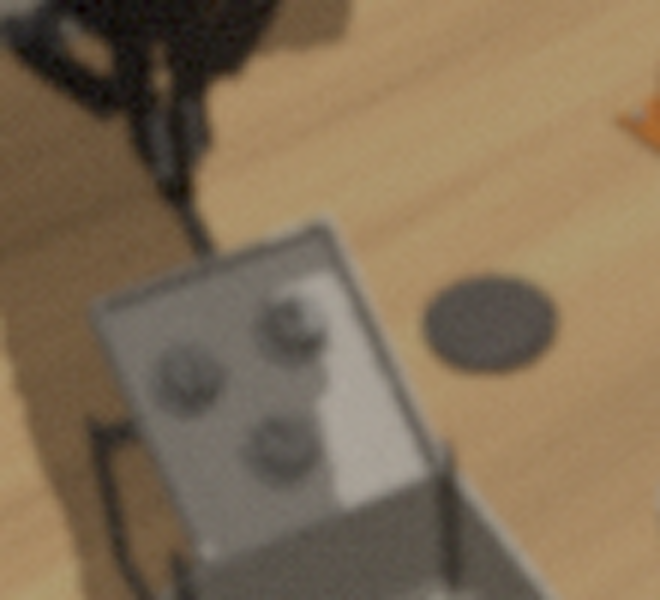

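Run:
```python
from h import *
D=ld('side0')
for x in (-.045,.045,-.055,.055):
  for z in (.201,.214,.225): print(x,z,proj(D,[.55+x,0,z]))
crop('side0',205,85,280,160,8,'c9')
D=ld('side2')
for z in (.0902,.1092,.1152):print(z,proj(D,[.45,-.1785,z]),proj(D,[.4475,-.1926,z]))
crop('side2',200,200,245,250,12,'c10')
```

```text
-0.045 0.201 [222.28275989 163.62262778]
-0.045 0.214 [222.08891788 159.02882807]
-0.045 0.225 [221.9228794  155.09393524]
0.045 0.201 [255.33221216 158.86132806]
0.045 0.214 [255.35679205 154.35153844]
0.045 0.225 [255.37783991 150.48978551]
-0.055 0.201 [218.50643356 164.16666771]
-0.055 0.214 [218.28693708 159.56336674]
-0.055 0.225 [218.09891728 155.62019783]
0.055 0.201 [258.90336044 158.3468473 ]
0.055 0.214 [258.95088655 153.8462275 ]
0.055 0.225 [258.99158203 149.99245388]
0.0902 [220.94712041 242.71277184] [221.46364392 246.56134234]
0.1092 [220.61352799 236.01508843] [221.13098897 239.81031943]
0.1152 [220.50666577 233.86956813] [221.02440532 237.64727119]
```

View pics/c9.png

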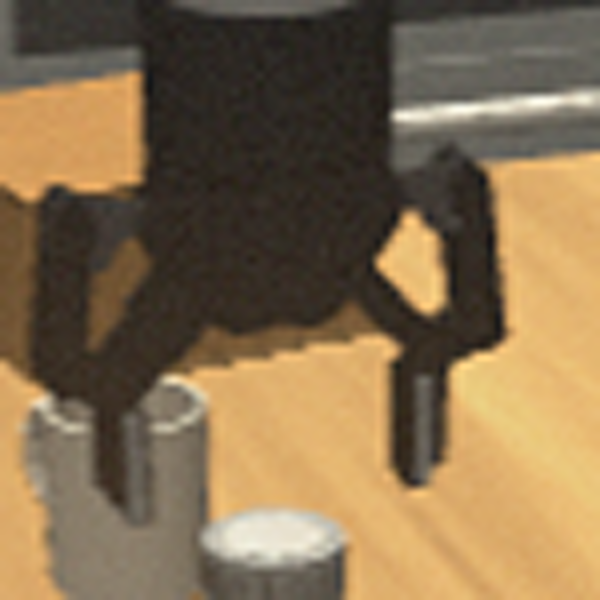

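View pics/c10.png

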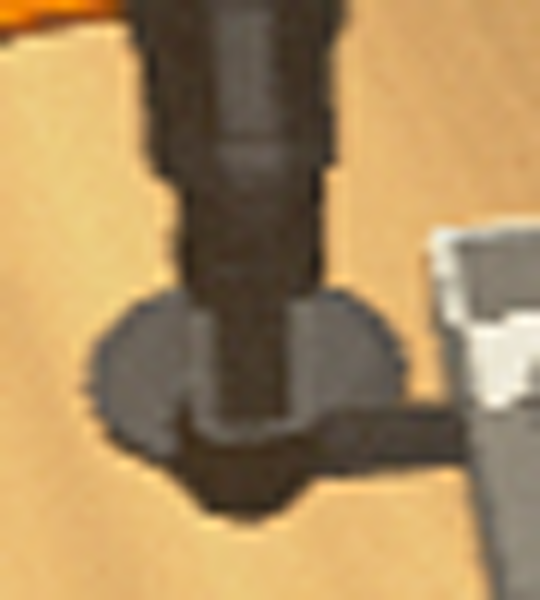

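Run:
```python
from h import *
S=ld('scene0')
for x in (-.045,.045):
  for z in (.201,.214,.225,.24): print(x,z,proj(S,[.55+x,0,z]))
crop('scene0',215,90,285,165,8,'c11')
W=ld('wrist1')
# wrist: tip ends
R=np.array(read_state()['orientation']); print(W['R'],-W['R'].T@W['t'])
for dz in (0,-.013,-.025): 
  for s in(-1,1): print(dz,s,proj(W,[.45+s*.0425*.18,-.1765+s*.0425*.984,.2264+dz],True))
```

```text
-0.045 0.201 [235.52379908 154.43169469]
-0.045 0.214 [235.3997587  150.79004823]
-0.045 0.225 [235.29331576 147.66503706]
-0.045 0.24 [235.14592057 143.33772709]
0.045 0.201 [255.96124623 168.83968148]
0.045 0.214 [255.99433941 165.14705073]
0.045 0.225 [256.02275586 161.97626173]
0.045 0.24 [256.06213282 157.58246769]
[[ 1.82509736e-01  9.83203979e-01  3.63520839e-04]
 [ 9.42879696e-01 -1.75129215e-01  2.83386021e-01]
 [ 2.78689926e-01 -5.13779513e-02 -9.59005856e-01]] [ 0.37958641 -0.16303305  0.37467414]
0 -1 [183.07915016 235.12325704]
0 1 [333.95217722 234.78720213]
-0.013 -1 [188.07283272 225.8939578 ]
-0.013 1 [329.02994407 225.5670015 ]
-0.025 -1 [192.17485579 218.36984762]
-0.025 1 [324.98825581 218.05263371]
```

View pics/c11.png

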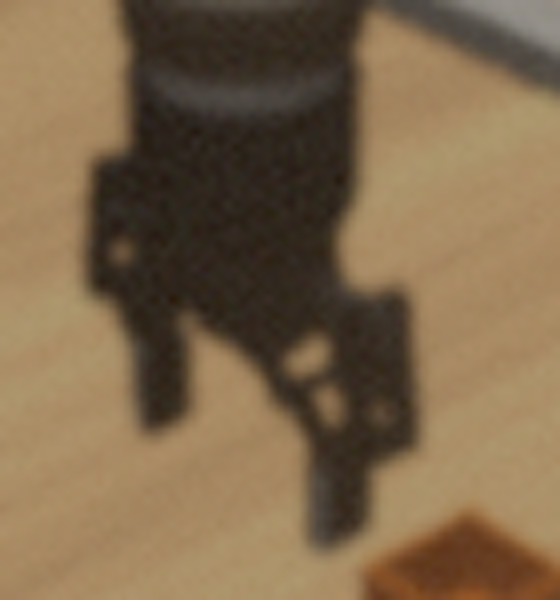

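All three views put the closed fingertips at about the stated TCP height, not 25 mm ahead of it, so I held the handle only by the tips. I'll lower the tray, let go and re-grip about 20 mm deeper.

>>> apply_moves:
  claw: [0,0,0,0,0,0,0,0,0,0,1,1]
  xyz:
    - [7,0,8]
    - [5.3,0,8.5]
    - [5,0,9]
    - [4.4,0,9.5]
    - [4,0,10]
    - [3.7,0,10]
    - [3.3,0,11]
    - [3,0,11]
    - [2.2,0,9]
    - [1.5,0,5]
    - [0,0,0]
    - [0,0,0]
  twist:
    - [0,0,0]
    - [0,0,0]
    - [0,0,0]
    - [0,0,0]
    - [0,0,0]
    - [0,0,0]
    - [0,0,0]
    - [0,0,0]
    - [0,0,0]
    - [0,0,0]
    - [0,0,0]
    - [0,0,0]

```text
t: 5.95
tcp_pos: [0.4498, -0.1778, 0.1149]
orientation: [0.0, 0.09, 0.996, 0.0]
force: [0.2, -0.2, -0.3]
opening: 0.411
```

>>> apply_moves:
  claw: [1,1,1,1,1,1]
  xyz:
    - [0,0,0]
    - [0,0,0]
    - [0,0,0]
    - [0,0,0]
    - [0,0,0]
    - [0,0,0]
  twist:
    - [0,0,0]
    - [0,0,0]
    - [0,0,0]
    - [0,0,0]
    - [0,0,0]
    - [0,0,0]

```text
t: 6.55
tcp_pos: [0.4498, -0.178, 0.1146]
orientation: [-0.0, 0.09, 0.996, 0.0]
force: [0.7, 0.7, 0.0]
opening: 0.996
```

Run:
```python
from h import *
s=read_state(); print(s['t'],s['tcp_pos'],s['force'],s['torque'],s['opening'])
cap('side','side4'); crop('side4',180,170,360,300,4,'c12')
```

```text
6.55 [ 0.44982608 -0.17795629  0.11464366] [0.68874435 0.72087949 0.00618165] [-0.01208968 -0.00439682  0.0111449 ] 0.995633222268922
```

View pics/c12.png

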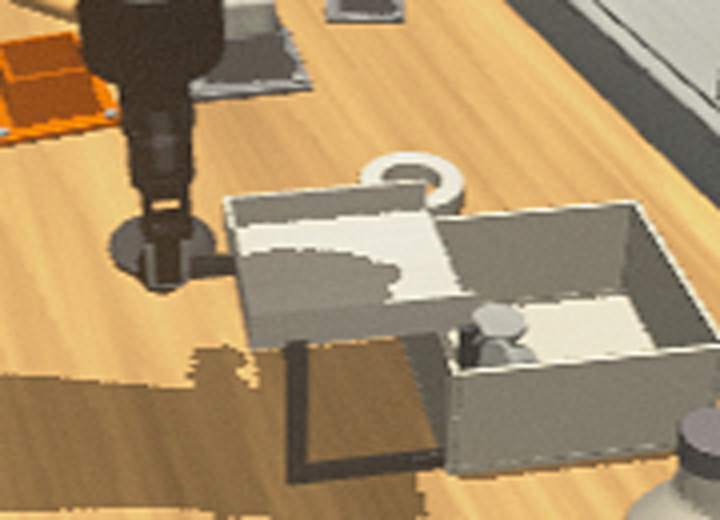

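The tray now looks empty: the knobs slid during the first tilt, with at least two visible in the tub at crop (500,340). I'll count them in the scene view.

Run:
```python
from h import *
cap('scene','scene4'); crop('scene4',140,170,270,310,4,'c13')
```

```text
(no output)
```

View pics/c13.png

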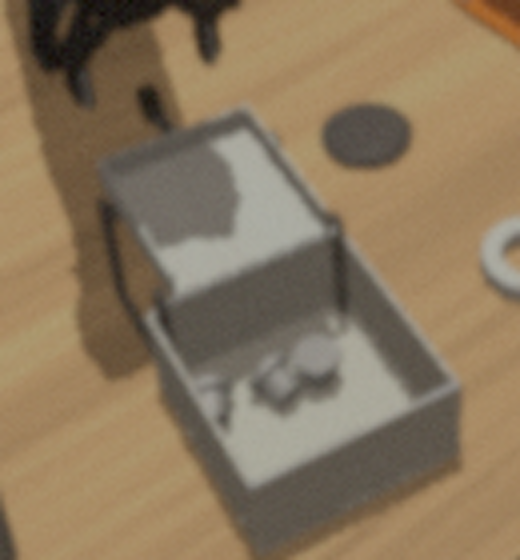

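The scene crop shows all three knobs in the tub at (213,395), (277,380) and (317,358), with the tray empty and level. On to the jar: rise first, then cross.

>>> apply_moves:
  claw: [1,1,1,1,1,1]
  xyz:
    - [0,0,-10]
    - [0,0,-20]
    - [0,0,-25]
    - [0,0,-25]
    - [0,0,-25]
    - [0,0,-15]
  twist:
    - [0,0,0]
    - [0,0,0]
    - [0,0,0]
    - [0,0,0]
    - [0,0,0]
    - [0,0,0]

```text
t: 7.25
tcp_pos: [0.4502, -0.1781, 0.2376]
orientation: [0.001, 0.09, 0.996, -0.0]
force: [-0.7, -0.4, -0.2]
opening: 1.003
```

>>> apply_moves:
  claw: [1,1,1,1,1,1,1,1,1,1,1,1]
  xyz:
    - [-4,20,0]
    - [-8,35,0]
    - [-9,39,0]
    - [-9,39,0]
    - [-9,39,0]
    - [-9,39,0]
    - [-9,39,0]
    - [-9,39,0]
    - [-9,39,0]
    - [-8,39,0]
    - [-8,35,0]
    - [-4,15,0]
  twist:
    - [0,0,0]
    - [0,0,0]
    - [0,0,0]
    - [0,0,0]
    - [0,0,0]
    - [0,0,0]
    - [0,0,0]
    - [0,0,0]
    - [0,0,0]
    - [0,0,0]
    - [0,0,0]
    - [0,0,0]

```text
t: 8.45
tcp_pos: [0.6187, 0.2181, 0.2344]
orientation: [-0.0, 0.089, 0.996, 0.0]
force: [0.3, -0.3, 0.5]
opening: 1.001
```

>>> apply_moves:
  claw: [1,1,1,1,1,1,1,1,1]
  xyz:
    - [0,0,0]
    - [0,0,0]
    - [0,0,0]
    - [0,0,0]
    - [0,0,0]
    - [0,0,0]
    - [0,0,0]
    - [0,0,0]
    - [0,0,0]
  twist:
    - [0,0,0.13]
    - [0,0,0.14]
    - [0,0,0.14]
    - [0,0,0.14]
    - [0,0,0.14]
    - [0,0,0.14]
    - [0,0,0.14]
    - [0,0,0.08]
    - [0,0,0]

```text
t: 9.35
tcp_pos: [0.6183, 0.2151, 0.2353]
orientation: [0.0, 0.578, 0.816, 0.0]
force: [-0.2, 0.4, 0.3]
opening: 1.005
```

Run:
```python
from h import *
s=read_state(); print(s['t'],s['tcp_pos'],s['orientation'],s['joint_positions'])
cap('side','side5');cap('wrist','wrist5');cap('scene','scene5')
crop('side5',190,110,290,200,7,'c14');crop('scene5',260,130,360,210,7,'c15')
```

```text
9.35 [0.61827749 0.21514054 0.23534885] [1.37455831e-04 5.77726995e-01 8.16230030e-01 1.97079598e-04] [3.34860743e-01 3.58689165e-01 5.14133517e-01 1.72576015e+00
 5.27297532e-06 1.56674314e+00]
```

View pics/wrist5.png

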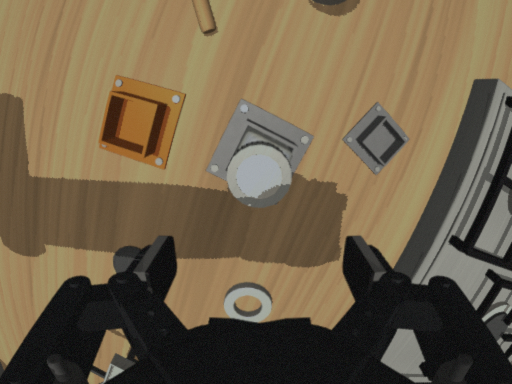

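View pics/c14.png

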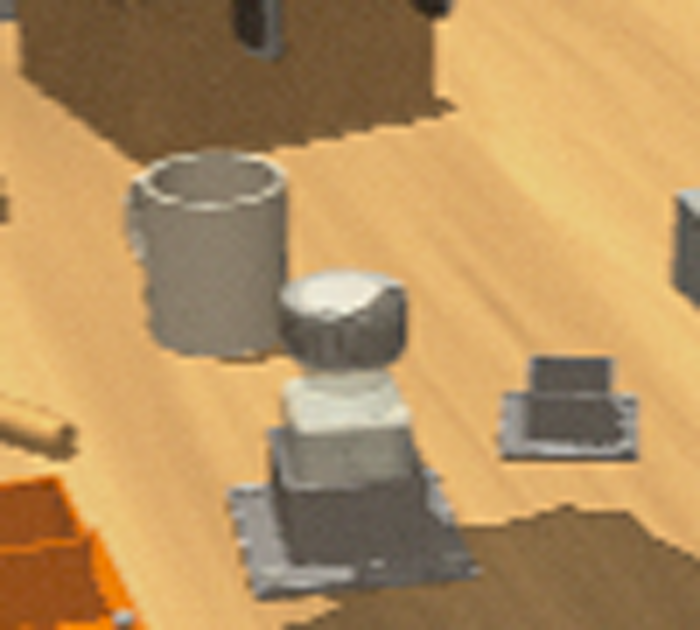

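View pics/c15.png

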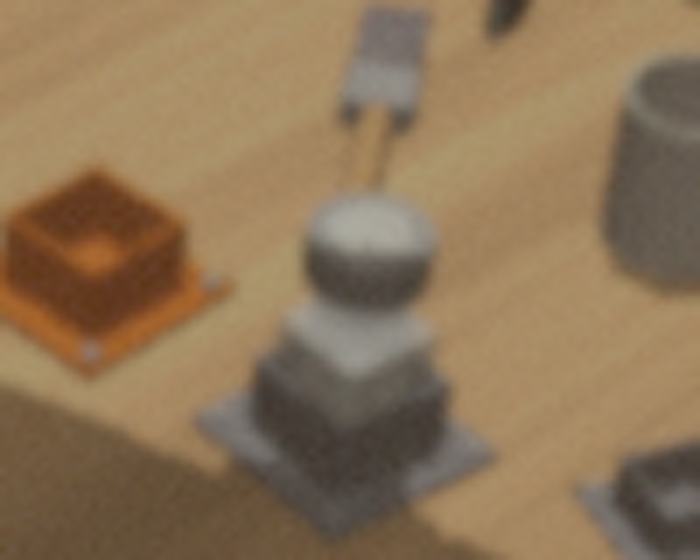

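The wrist view shows the cap at about (259,172), between the jaws. I'll compute the offset.

Run:
```python
from h import *
np.set_printoptions(precision=4,suppress=True)
W=ld('wrist5');S=ld('scene5');D=ld('side5')
crop('wrist5',205,90,320,220,6,'c16')
a=onz(W,259,172,.128,True);b=onz(S,260+371/7,130+228/7,.128);c=onz(D,190+343/7,110+293/7,.128)
print(a,b,c)
T=tri([ray(W,259,172,True),ray(S,260+371/7,130+228/7),ray(D,190+343/7,110+293/7)]);print(T)
# edges in wrist
for p in [(227,172),(291,172),(259,141),(259,204)]: print(onz(W,*p,.128,True))
```

```text
[0.6148 0.2258 0.128 ] [0.6203 0.2195 0.128 ] [0.6144 0.214  0.128 ]
[0.6163 0.2245 0.1232]
[0.588  0.2164 0.128 ]
[0.6415 0.2354 0.128 ]
[0.6055 0.2518 0.128 ]
[0.6248 0.1976 0.128 ]
```

View pics/c16.png

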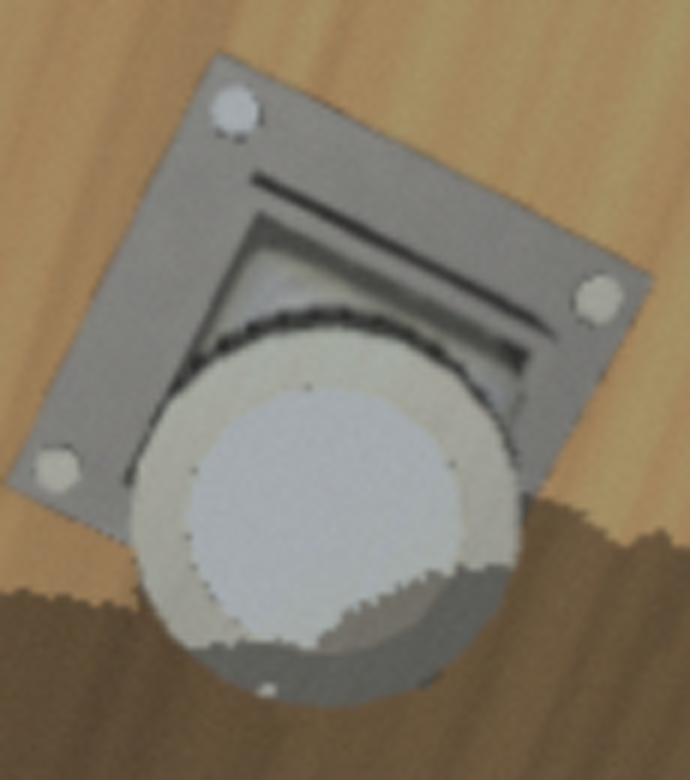

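>>> apply_moves:
  claw: [1,1,1,1,1]
  xyz:
    - [4.5,0,15]
    - [0,0,25]
    - [0,0,20]
    - [0,0,10]
    - [0,0,0]
  twist:
    - [0,0,0]
    - [0,0,0]
    - [0,0,0]
    - [0,0,0]
    - [0,0,0]

```text
t: 10.0
tcp_pos: [0.6162, 0.2192, 0.1634]
orientation: [-0.001, 0.577, 0.817, -0.001]
force: [-0.1, -0.3, -0.5]
opening: 1.001
```

Run:
```python
from h import *
np.set_printoptions(precision=4,suppress=True)
s=read_state(); print(s['t'],s['tcp_pos'])
W=cap('wrist','wrist6');cap('side','side6');cap('scene','scene6')
crop('wrist6',130,90,390,320,3,'c17');crop('side6',190,90,290,190,6,'c18');crop('scene6',260,110,360,210,6,'c19')
print(proj(W,[s['tcp_pos'][0],s['tcp_pos'][1],.128],True))
```

```text
10.0 [0.6162 0.2192 0.1634]
[258.7049 213.8171]
```

View pics/c17.png

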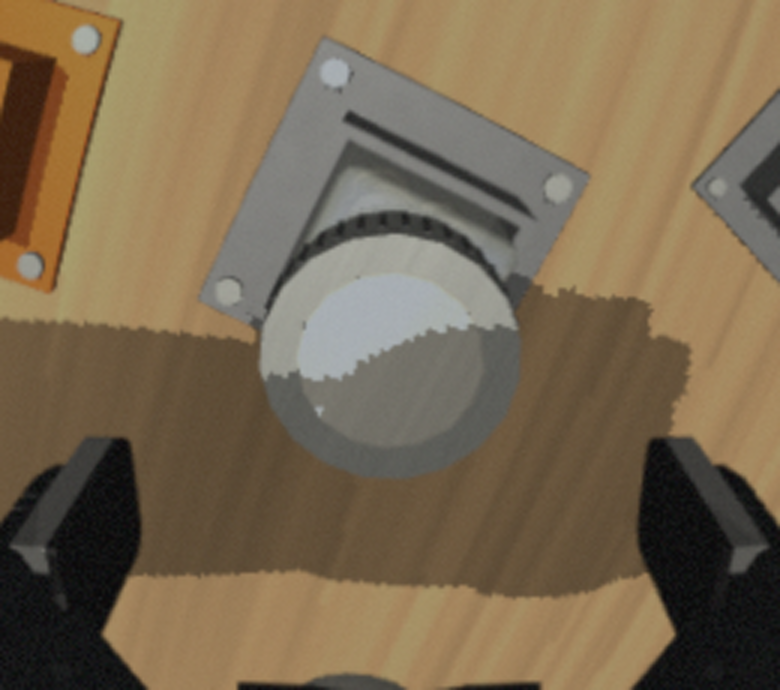

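View pics/c18.png

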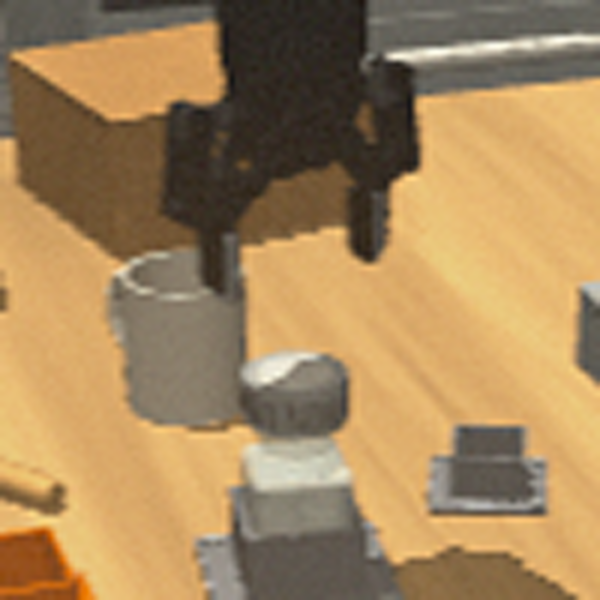

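View pics/c19.png

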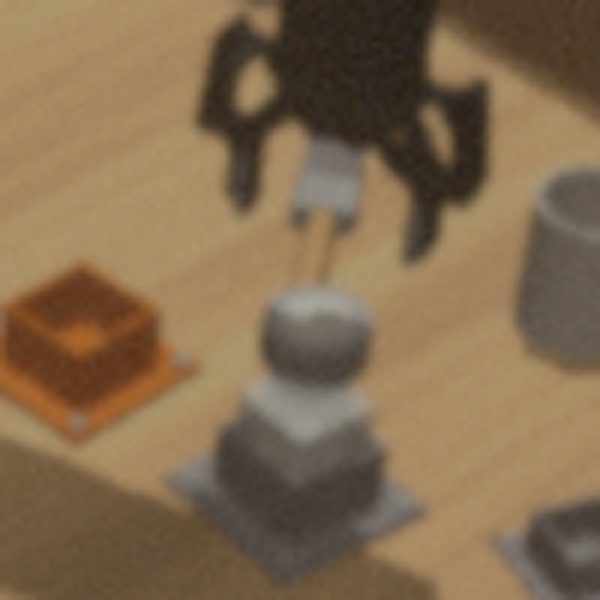

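>>> apply_moves:
  claw: [1,1,1,1,1,1]
  xyz:
    - [1.5,0.5,10]
    - [0,0,18]
    - [0,0,18]
    - [0,0,12]
    - [0,0,7]
    - [0,0,0]
  twist:
    - [0,0,0]
    - [0,0,0]
    - [0,0,0]
    - [0,0,0]
    - [0,0,0]
    - [0,0,0]

```text
t: 10.75
tcp_pos: [0.6164, 0.2209, 0.0988]
orientation: [-0.0, 0.577, 0.817, -0.0]
force: [-0.5, -0.3, -0.3]
opening: 1.003
```

Run:
```python
from h import *
np.set_printoptions(precision=4,suppress=True)
s=read_state(); print(s['t'],s['tcp_pos'],s['force'])
W=cap('wrist','wrist7');cap('side','side7');cap('scene','scene7')
crop('wrist7',130,130,390,360,3,'c20');crop('side7',190,100,290,200,6,'c21');crop('scene7',260,120,360,210,6,'c22')
```

```text
10.75 [0.6164 0.2209 0.0988] [-0.4733 -0.295  -0.315 ]
```

View pics/c20.png

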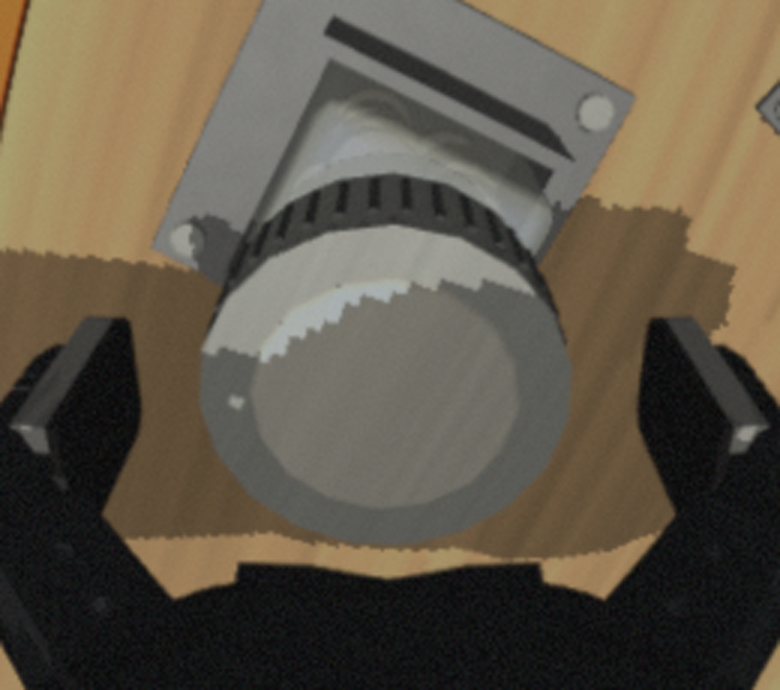

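View pics/c21.png

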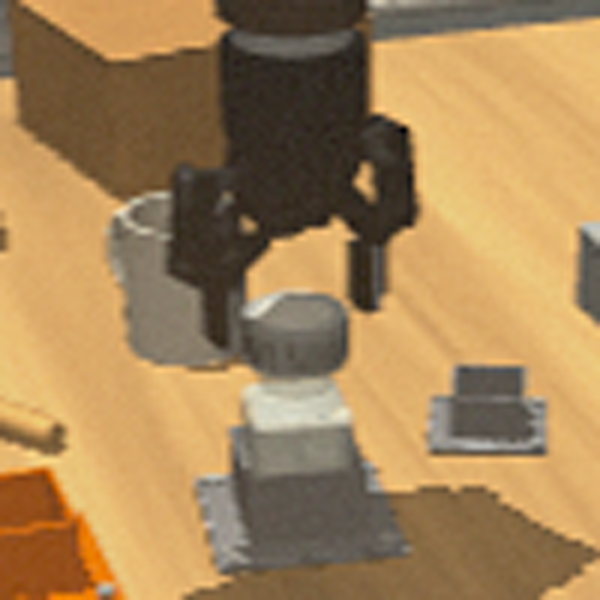

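View pics/c22.png

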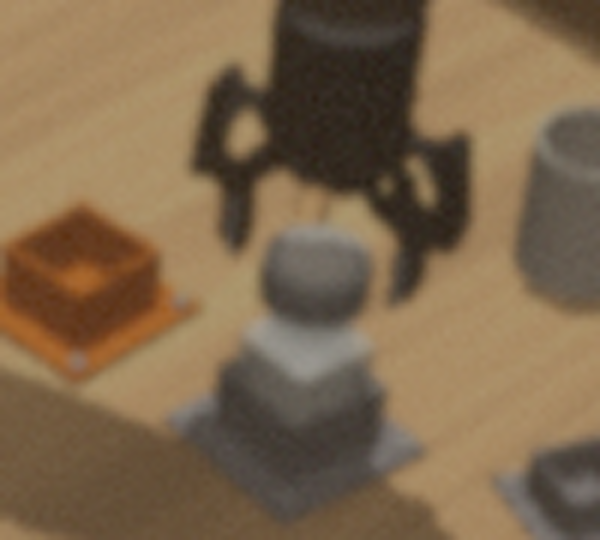

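Run:
```python
from h import *
np.set_printoptions(precision=4,suppress=True)
W=ld('wrist7');S=ld('scene7');D=ld('side7');p=read_state()['tcp_pos']
for z in (.123,.128): print(z,proj(W,[p[0],p[1],z],True),onz(W,258.7,258.3,z,True))
u=np.array([.943,.332])
a=(260+235/6,120+245/6);b=(260+403/6,120+300/6);c=(190+225/6,100+345/6);d=(190+365/6,100+307/6)
print(tri([ray(S,*a),ray(D,*c)]),tri([ray(S,*b),ray(D,*d)]))
# wrist pad tip corners: pad front edge crop y~318 and back
```

```text
0.123 [259.8752 259.2774] [0.6164 0.2214 0.123 ]
0.128 [259.8811 264.6574] [0.6155 0.2242 0.128 ]
[0.5742 0.2061 0.1165] [0.6633 0.2409 0.1124]
```

Fingers and cap are aligned to within about 2 mm, and the open tips sit near mid-cap. I'll go down 12 mm and grip.

>>> apply_moves:
  claw: [1,1,1,0,0,0,0,0,0]
  xyz:
    - [0,0,8]
    - [0,0,4]
    - [0,0,0]
    - [0,0,0]
    - [0,0,0]
    - [0,0,0]
    - [0,0,0]
    - [0,0,0]
    - [0,0,0]
  twist:
    - [0,0,0]
    - [0,0,0]
    - [0,0,0]
    - [0,0,0]
    - [0,0,0]
    - [0,0,0]
    - [0,0,0]
    - [0,0,0]
    - [0,0,0]

```text
t: 11.8
tcp_pos: [0.6168, 0.2209, 0.0882]
orientation: [0.0, 0.577, 0.817, 0.0]
force: [-3.2, -1.5, 5.4]
opening: 0.667
```

Run:
```python
from h import *
np.set_printoptions(precision=4,suppress=True)
s=read_state(); print(s['t'],s['tcp_pos'],s['force'],s['torque'],s['opening'],s['joint_positions'])
W=cap('wrist','wrist8');cap('side','side8');cap('scene','scene8')
crop('wrist8',130,130,390,360,3,'c23');crop('side8',190,100,290,200,6,'c24')
```

```text
11.8 [0.6168 0.2209 0.0882] [-3.2075 -1.5128  5.3722] [-0.2903  0.5214 -0.0069] 0.6669749246707103 [ 0.344   0.3299  0.1926  1.4332 -0.0001  1.5748]
```

View pics/c23.png

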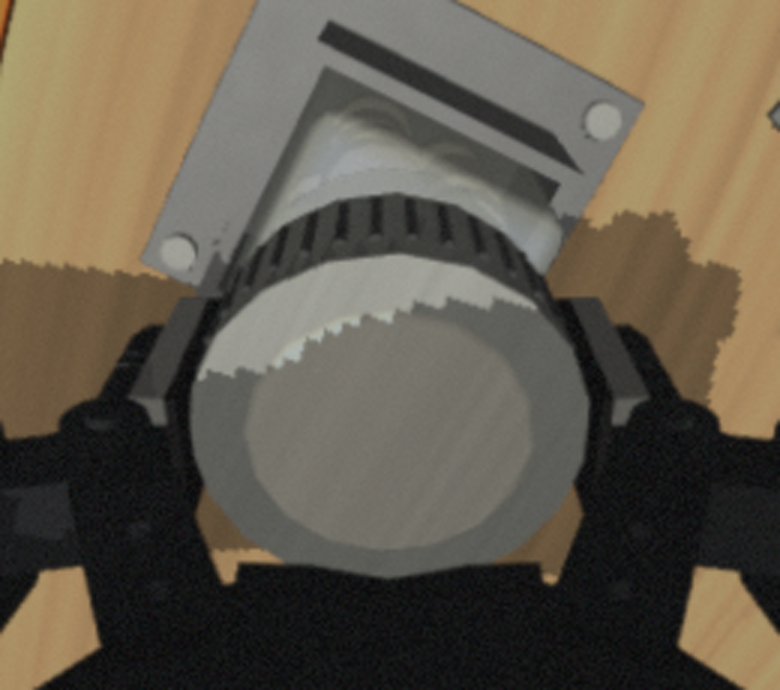

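View pics/c24.png

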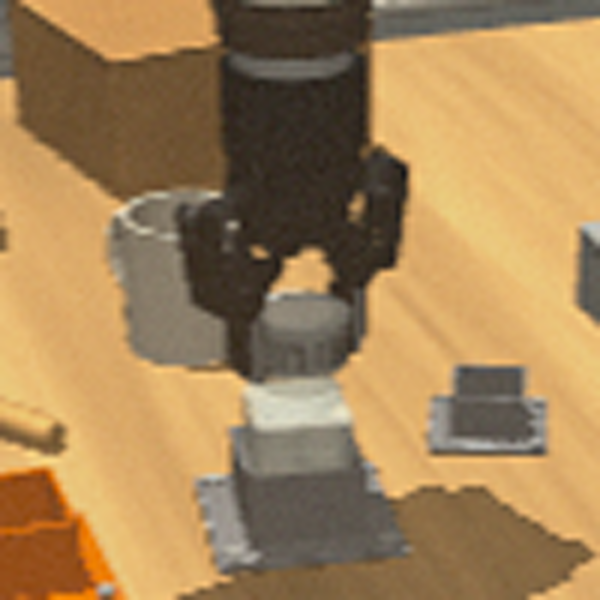

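The cap is held well (opening 0.667, pads over nearly its full height). Turning counterclockwise, which is a negative turn about the tool's z.

>>> apply_moves:
  claw: [0,0,0,0,0,0]
  xyz:
    - [0,0,0]
    - [0,0,0]
    - [0,0,0]
    - [0,0,0]
    - [0,0,0]
    - [0,0,0]
  twist:
    - [0,0,-0.06]
    - [0,0,-0.08]
    - [0,0,-0.08]
    - [0,0,-0.08]
    - [0,0,-0.08]
    - [0,0,0]

```text
t: 12.55
tcp_pos: [0.6174, 0.2209, 0.0882]
orientation: [0.001, 0.412, 0.911, 0.0]
force: [1.6, -1.7, 4.7]
opening: 0.669
```

Run:
```python
from h import *
np.set_printoptions(precision=4,suppress=True)
s=read_state(); print(s['t'],s['tcp_pos'],s['force'],s['torque'],s['opening'],s['joint_positions'])
W=cap('wrist','wrist9');crop('wrist9',130,130,390,360,3,'c25')
```

```text
12.55 [0.6174 0.2209 0.0882] [ 1.6456 -1.7286  4.7018] [-0.1779 -0.2942  0.0454] 0.6690465406678419 [ 0.3438  0.3302  0.1928  1.432  -0.0004  1.1937]
```

View pics/c25.png

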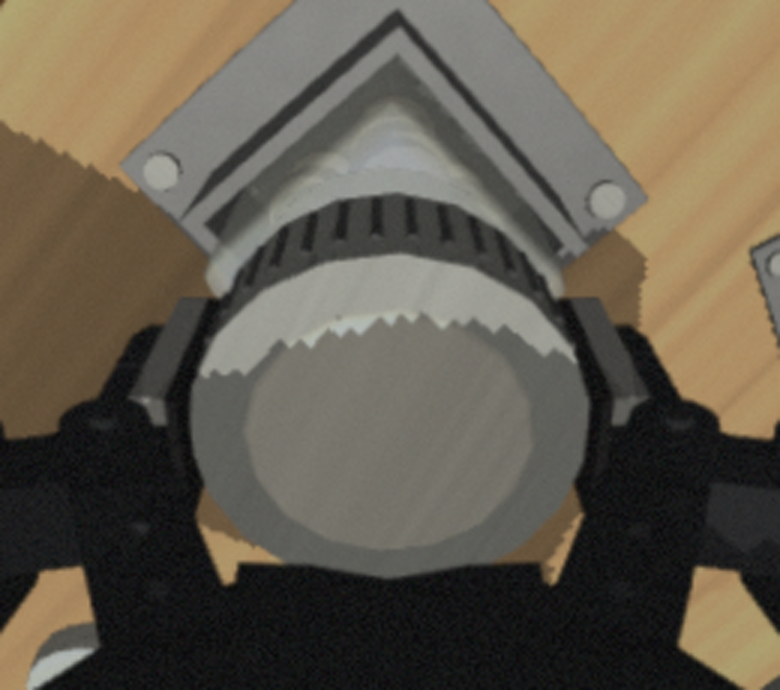

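The ribs sit at the same picture positions as before, so the cap turned with the jaws and the jar did not. I'll turn on to about 98° in all.

>>> apply_moves:
  claw: [0,0,0,0,0,0,0,0,0,0,0,0]
  xyz:
    - [0,0,0]
    - [0,0,0]
    - [0,0,0]
    - [0,0,0]
    - [0,0,0]
    - [0,0,0]
    - [0,0,0]
    - [0,0,0]
    - [0,0,0]
    - [0,0,0]
    - [0,0,0]
    - [0,0,0]
  twist:
    - [0,0,-0.08]
    - [0,0,-0.12]
    - [0,0,-0.13]
    - [0,0,-0.13]
    - [0,0,-0.13]
    - [0,0,-0.13]
    - [0,0,-0.13]
    - [0,0,-0.13]
    - [0,0,-0.13]
    - [0,0,-0.13]
    - [0,0,-0.09]
    - [0,0,0]

```text
t: 13.8
tcp_pos: [0.6171, 0.2213, 0.0882]
orientation: [0.001, -0.237, 0.972, 0.0]
force: [1.4, 1.1, 5.8]
opening: 0.669
```

Run:
```python
from h import *
np.set_printoptions(precision=4,suppress=True)
s=read_state(); print(s['t'],s['tcp_pos'],s['force'],s['torque'],s['opening'],s['joint_positions'])
W=cap('wrist','wrist10');crop('wrist10',130,130,390,360,3,'c26')
cap('side','side10');crop('side10',190,100,290,200,6,'c27')
```

```text
13.8 [0.6171 0.2213 0.0882] [1.4475 1.0791 5.8443] [ 0.1656 -0.0416 -0.052 ] 0.6687027739658189 [ 0.3441  0.3301  0.1928  1.4322  0.0004 -0.1343]
```

View pics/c26.png

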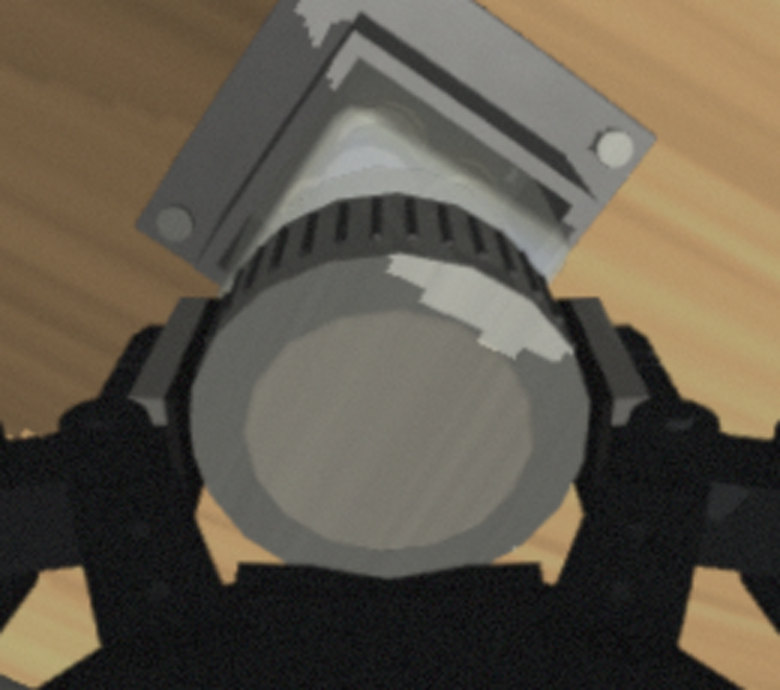

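View pics/c27.png

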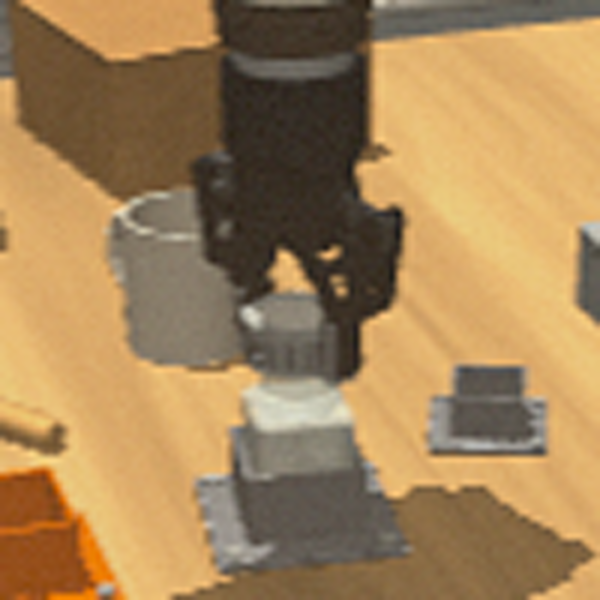

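98° turned, with the ribs unmoved relative to the jaws. I'll lift a little first and check that the jar stays.

>>> apply_moves:
  claw: [0,0,0,0]
  xyz:
    - [0,0,-2]
    - [0,0,-3]
    - [0,0,-3]
    - [0,0,0]
  twist:
    - [0,0,0]
    - [0,0,0]
    - [0,0,0]
    - [0,0,0]

```text
t: 14.3
tcp_pos: [0.6168, 0.221, 0.096]
orientation: [0.0, -0.237, 0.972, -0.0]
force: [-0.3, -0.9, -0.3]
opening: 0.669
```

Run:
```python
from h import *
s=read_state(); print(s['t'],s['tcp_pos'],s['force'],s['torque'],s['opening'])
cap('side','side11');crop('side11',190,100,290,200,6,'c28')
```

```text
14.3 [0.61675319 0.22099317 0.09598154] [-0.2690402  -0.89135204 -0.32968744] [0.02398835 0.01948625 0.01043528] 0.6692134418761249
```

View pics/c28.png

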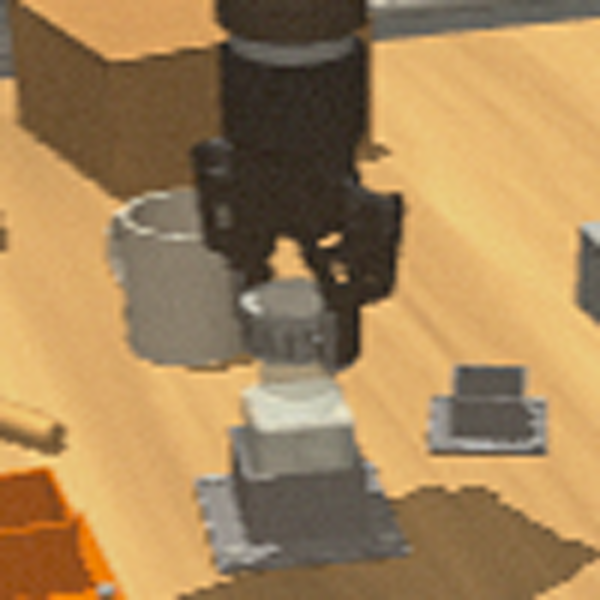

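The cap rose while the jar's shoulder stayed at crop (297,400), and the force is about 0 N, so it is free. Lifting a further 49 mm.

>>> apply_moves:
  claw: [0,0,0,0,0,0,0,0,0,0]
  xyz:
    - [0,0,-4]
    - [0,0,-7]
    - [0,0,-7]
    - [0,0,-7]
    - [0,0,-7]
    - [0,0,-7]
    - [0,0,-6]
    - [0,0,-4]
    - [0,0,0]
    - [0,0,0]
  twist:
    - [0,0,0]
    - [0,0,0]
    - [0,0,0]
    - [0,0,0]
    - [0,0,0]
    - [0,0,0]
    - [0,0,0]
    - [0,0,0]
    - [0,0,0]
    - [0,0,0]

```text
t: 15.35
tcp_pos: [0.6167, 0.2209, 0.1445]
orientation: [-0.0, -0.237, 0.971, -0.0]
force: [-0.2, -0.6, -0.9]
opening: 0.669
```

Run:
```python
from h import *
s=read_state(); print(s['t'],s['tcp_pos'],s['orientation'],s['force'],s['opening'])
cap('side','side12');crop('side12',190,80,290,190,5,'c29')
cap('scene','scene12');crop('scene12',140,100,390,310,3,'c30')
```

```text
15.35 [0.61668349 0.22094295 0.14447546] [-1.30693500e-04 -2.37317231e-01  9.71432197e-01 -2.63358100e-05] [-0.15097712 -0.61917869 -0.86955097] 0.6688754565057922
```

View pics/c29.png

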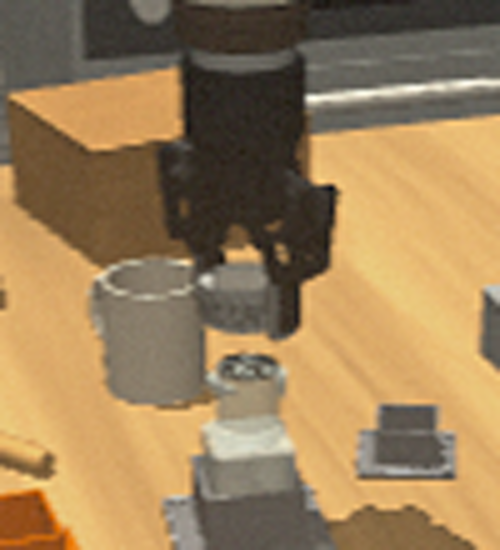

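View pics/c30.png

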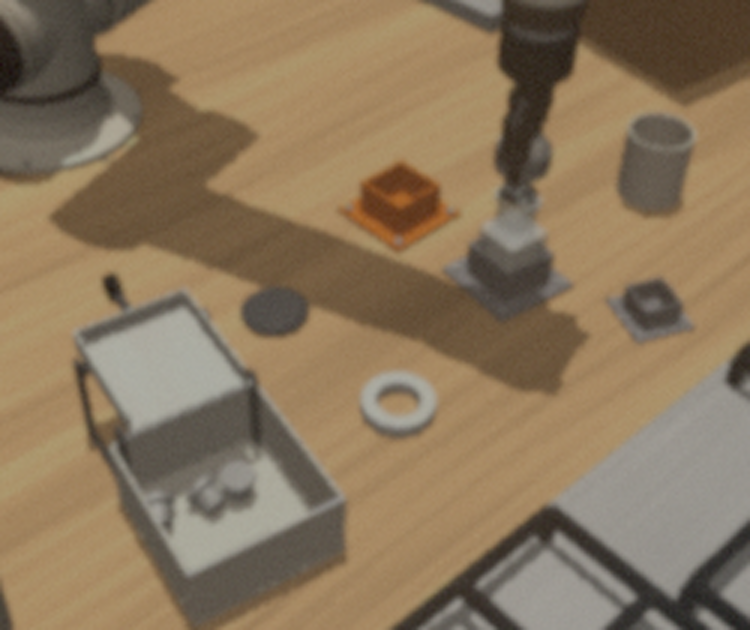

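The cap is level and about 35 mm above the open mouth (lifted 56 mm). The jar is seated, the three knobs are in the tub and the bystanders have not moved. Handing in.

```bash
python3 -c "
from station import *
print(sign_off()); print(read_state()['t'])"
```

```text
the job is handed in; nothing more can be done
None
the job is handed in; nothing more can be done
```

I handed the job in at about 15.5 s of the 48 s allowed. All three knobs are in the tub, the jar is open, and the arm is holding the cap level about 34 mm above the mouth.

- **Tray:** I lifted it by the handle to roughly 0.55 rad, and the knobs slid off. I then lowered it to level and let go. The scene view shows three knobs in the tub and an empty, level tray.
- **Jar:** I turned the cap 98° counterclockwise. After an 8 mm trial lift the wrist force read about 0 N, so the cap was free, and I lifted it 56 mm in all. The last side view shows the mouth open and the jar still in its holder.
- **Bystanders:** those in view (mug, burner cap, burner ring) looked unmoved. I did not check the brush, wrench or cleaner bottle in the final pictures.

Two checks disagreed:
- **Fingertip position:** the stated 25 mm lead of the fingertips did not match the pictures, which put the closed tips at about TCP height. The handle was therefore held only by the fingertips and slipped somewhat during the lift. I allowed for this when gripping the cap.
- **Cap position:** the camera views differed by up to about 10 mm on where the cap was, so I lined it up mainly by the close wrist view.

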